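# Hang the ladle on the free carousel hook

### The job

Turn the utensil carousel until its one free hook points out over the drip dish, and only then hang up the ladle that stands on the counter, the one with a square eye on its handle: push the eye along that hook past its sprung gate, so that the gate snaps up behind it and the ladle hangs there upright over the dish, let go. Leave the measure with the ball-ended handle and all the other things standing where they are.

Things in the scene. Friction and masses are not known exactly. Their poses are not given: they have to be found in the camera images.
- carousel: Utensil carousel of plain steel, foot fixed to the counter: round foot 150 mm across, thin post in the middle, and a low round drip dish (72 mm across, 14 mm high) fixed to the foot, its centre 86 mm out along the foot's own -x, the front. Origin: middle of the foot's underside, on the vertical turning axis. The foot never turns.
- head (a joint): Angle of the carousel's turning head about the vertical axis, rad, growing anticlockwise from above; 0 (and equally 2 pi) has the free hook pointing straight out over the drip dish. Stops at -1 and 7.3. Friction (about 0.07 N m) holds it where it is left. Utensils (small ladle, turner, tamper) hang for good on its three other hooks, reach 98 mm out and down to 56 mm above the counter.
- wing (a point): Centre of the wooden wing knob on top of the head, on the turning axis, 261 mm above the counter: an upright bar 44 mm long, 12 mm thick, 30 mm high (246 to 276 mm above the counter) that turns with the head. Its length runs along this point's x; -x points outwards along the free hook. Below it is a hub 40 mm across, top 241 mm above the counter.
- free_hook (a point): Point on the axis of the free hook's bar, 70 mm from the turning axis, 235 mm above the counter, where the eye should hang. The head has four level round bars, 7 mm thick, 90 degrees apart, reaching to 126 mm from the axis with a 10 mm ball at the end; this is the only empty one. The point's -x points outwards along the hook, z up.
- hook_tip (a point): Outer end of the free hook's bar, 126 mm from the turning axis, 235 mm above the counter.
- dish (a point): Fixed point over the outer rim of the drip dish, 126 mm from the turning axis, 235 mm above the counter: the free hook's end should be here.
- gate (a joint): Sprung gate of the free hook, rad: a dark tongue 8 mm wide, 3 mm thick, hinged in the bar 105 mm from the turning axis, standing 27 mm above the bar's axis at 0 (shut). It swings only inwards, to 1.45, at 1 to 3 N, and springs back. Pushed in with the underside of the eye's top bar 12 mm above the hook's axis, it snaps up once the eye's middle is within about 72 mm of the turning axis.
- ladle: The ladle to hang, of plain steel, 160 g (may vary), 190 mm high, standing on its cup on the counter. Origin: middle of the cup's underside. Cup 56 mm across and 45 mm high with an upright handle 8 mm thick on the cup's own -x side that bends back over the middle at the top and ends in a square eye. z up.
- ladle_eye (a point): Middle of the ladle's eye, 168 mm above its underside: an upright square frame 44 mm wide (its y), 44 mm high (its z), 8 mm thick (its x), with a hole 28 mm square along its x. Hanging, it lies 10.5 mm below the hook's axis. It can be gripped over its 44 mm width from above, the hook passing between the fingers.
- measure: Not to be moved: a measure of plain steel of about the same size, 150 mm high, cup 60 mm across and 55 mm high, its handle ends in a 22 mm ball instead of an eye. Origin: middle of its underside. It may stand on either side of the shaker, and the ladle on the other.
- shaker: Bystander between ladle and measure: white cocoa shaker, 61 mm across, 97 mm high. Origin: middle of its underside.
- sweets: Bystander: sweet jar with a round lid, 69 mm across, 107 mm high. Origin: middle of its underside.
- tin: Bystander: low round tin, 70 mm across, 36 mm high. Origin: middle of its underside.
- tap (a point): Foot of the fixed chocolate tap: a solid upright pipe about 40 mm thick on a 72 mm flange, 465 mm tall, arching away from the robot at the top. Keep the arm and gripper clear of it.
- case_corner (a point): Upper near left corner of the fixed glass display case, 257 mm above the counter. The case reaches from here far to the right (-y) and away from the robot (+x), and is solid for the gripper.
- bell (a point): Foot of the fixed counter bell: a dome 82 mm across, 60 mm high, in front of the carousel to its right.
- sauce: Bystander: brown squeeze bottle with a nozzle, 58 mm across, 187 mm high. Origin: middle of its underside.
There are look-alikes about, which are no part of the job. Leave any blue look-alike of the ladle alone.

How it is judged:
By the outcome, as a careful person would: the job done as asked, in the order asked, and still so for the second after the job is handed in, with the robot touching nothing.
It also fails if it takes over 72 s, if anything falls off the work surface, if the arm or the gripper's body presses on something with over 40 N, if the wrist force passes 120 N, or if a joint passes its speed limit or range.

### The arm

A 6-joint arm with a two-finger parallel gripper is mounted at the origin on a cart in front of the work surface, level with it; the furniture and walls round the work are solid. World frame = base frame: x ahead of the robot, y to its left, z up, the work surface at z = 0. Lengths are in m, angles in rad, forces in N, time in s.
With the tool pointing down it reaches from about 0.325 to 0.875 m from the base axis. Payload 4.4 kg.
Tool frame: the origin (TCP) lies where the fingers leave the gripper's body, on its centre line; the fingertips stand 73 mm ahead of it and the grasp point (between the pads) lies 54 mm ahead of it (env.hold_point_z is the distance from the TCP to the grasp point, in m); y points along the fingers, x is the direction in which the jaws open and shut, and the axes are right-handed (so a half turn about y gives the same grasp; the last joint's range is limited). The gripper opens to 85 mm and grips with 20 to 120 N. Pads are 22 mm wide; open, the fingers measure 114 mm over their backs; the gripper's body (76 mm by 85 mm) begins 54 mm behind the grasp point. The pads swing forward as they close: fully open they stand 13 mm farther back than shut.
Start: joints at [1.032, 0.207, 1.542, -0, 1.393, -0.15], TCP at [0.218, 0.532, 0.304] pointing down, gripper open.
Joint ranges: [-2.73, 2.73], [-0.86, 2.22], [0.23, 2.46], [-1.11, 4.25], [0.08, 2.63], [-2.82, 2.82]. Speed limits (rad/s): [2.79, 2.79, 3.14, 3.14, 3.14, 3.14].

### API

Orientations are given as a unit quaternion [x, y, z, w].
In Python, from rig import env gives the robot as it stands.
- The arm moves only by the shell command python3 -m crank 'ROWS' [FORCE]. ROWS is JSON, a list of rows, each a list of 3 entries, a list of its own where there are three numbers: the turn, a rotation vector about the tool's x, y, z in degrees, then the shift along the tool's x, y, z in mm, then the finger opening in mm, from 0 to 85.4. In form: [[[wx, wy, wz], [tx, ty, tz], grip], ...]. A call has exactly 10 rows; each row is the pose to reach, as a shift and turn from the pose measured when the call began, along the tool's axes at that moment; what a row does not reach only later rows make up. A row lasts 1/8 s, in which the tool goes at most 62.5 mm and 10.7 degrees, less where a joint would pass 70% of its speed; a pose out of reach is approached as far as the arm can. A call with a gripper value outside its range is refused whole. The fingers move at their own pace and stop on an object; FORCE is the grip in N (left out, the last holds). Time passes only in rows, so rows that repeat a pose let the fingers close, or fill a call up. It gives the time, the measured TCP pose, the force and the opening at its end, in the units of the state.
- env.observe(): the state, without advancing time (a new reading comes with each control period).
- env.read_camera(name): name is "scene" or "side" or "wrist"; returns a dict with "img" (384x512x3 uint8, red, green, blue), "fx", "fy", "cx", "cy" (pixels), "R" (3x3) and "t" (3): a world point X has camera coordinates R X + t; the wrist camera has in their place "hand_eye" (4x4, takes a point from camera to tool coordinates, whose origin is the TCP and whose axes are the tool frame's). Camera axes: x right, y down, z forward; pixel columns grow to the right and rows downward; lengths in m; the calibration is good to about 2 mm. A picture is of the moment at which its call begins: read the wrist's pose just before it. There is no depth.
- env.close_job(): hands the job in, once; it reports no verdict.
The state is a dict: "clock": time; "joints": joint angles; "qd": joint speeds; "tau": joint torques, N m; "ee_pos": TCP position; "orientation": TCP orientation; "force": force on the tool from outside, world axes, zero at the start; "wrist_torque": the same for the moment, N m; "finger_gap": opening from 0.0 (shut) to 1.0 (fully open).
Only numpy, scipy, OpenCV 4.12 (cv2) and the standard library are available. Lean on these libraries where they do the work, as an engineer would, in place of code of your own. Each camera call takes 0.05 s, during which the arm holds its last target.

## Working session

There is one attempt and no reset: what is moved stays moved. The work goes in short steps, Python scripts to look and compute and a shell command to move; the robot and the scene stay as the last step left them, time stands still between calls to the robot, and variables do not carry over. Pictures are saved under pics/ and viewed, and the job is handed in when it is done.

```bash
ls; mkdir -p pics
python3 - <<'E'
from rig import env
import cv2
print(env.observe())
for n in ["scene","side","wrist"]:
    c=env.read_camera(n)
    cv2.imwrite(f"pics/{n}0.png",c["img"][:,:,::-1])
    print(n,{k:v for k,v in c.items() if k!="img"})
print(env.hold_point_z)
E
```

```text
pics
{'clock': 0.0, 'joints': array([ 1.03151565e+00,  2.07452288e-01,  1.54298952e+00, -2.34413330e-05,
        1.39350985e+00, -1.50518394e-01]), 'qd': array([ 0.0010273 , -0.0019723 , -0.00214369,  0.00039127,  0.00054543,
       -0.00019041]), 'tau': array([-1.09837321e-03, -3.83041227e+01, -2.91588199e+01, -3.99270375e-04,
        1.06051855e-02, -7.63513242e-06]), 'ee_pos': array([0.21765925, 0.53155408, 0.30269038]), 'orientation': array([ 0.58752515,  0.39325402, -0.3947559 , -0.58679915]), 'force': array([ 0.56548339,  0.26519246, -0.27704037]), 'wrist_torque': array([-0.02929046, -0.01726823,  0.03124722]), 'finger_gap': 1.003103708414022}
scene {'fx': 370.26025793708163, 'fy': 370.26025793708163, 'cx': 256.89234512125637, 'cy': 190.4594769274889, 'R': array([[ 0.77100059, -0.63679359,  0.00721159],
       [-0.46415674, -0.56966103, -0.67826605],
       [ 0.43602364,  0.51959622, -0.73478103]]), 't': array([-0.32263001,  0.46482546,  0.75024127])}
side {'fx': 437.9884535861659, 'fy': 437.9884535861659, 'cx': 249.8620341454321, 'cy': 188.43036246486517, 'R': array([[-0.90047618, -0.4347938 , -0.00984896],
       [-0.27665394,  0.59014159, -0.75841645],
       [ 0.33556705, -0.68021119, -0.65169586]]), 't': array([0.58041393, 0.16326893, 1.48927008])}
wrist {'fx': 325.2538013987228, 'fy': 325.2538013987228, 'cx': 257.0465095050741, 'cy': 191.25115321850117, 'hand_eye': array([[ 9.99998752e-01, -9.86758123e-06, -1.57969734e-03,
        -7.78680492e-04],
       [ 1.49073453e-03, -3.25000756e-01,  9.45712581e-01,
        -6.96825980e-02],
       [-5.22734725e-04, -9.45713756e-01, -3.25000336e-01,
         8.39181855e-02],
       [ 0.00000000e+00,  0.00000000e+00,  0.00000000e+00,
         1.00000000e+00]])}
0.0539
```

View pics/scene0.png

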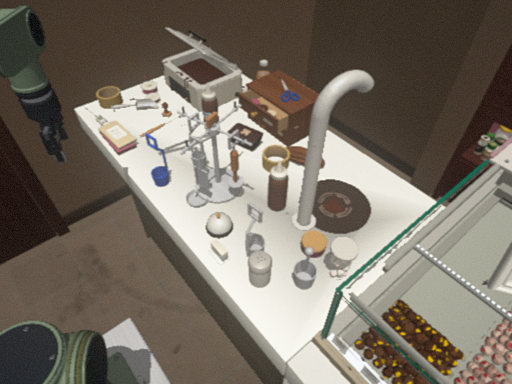

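View pics/side0.png

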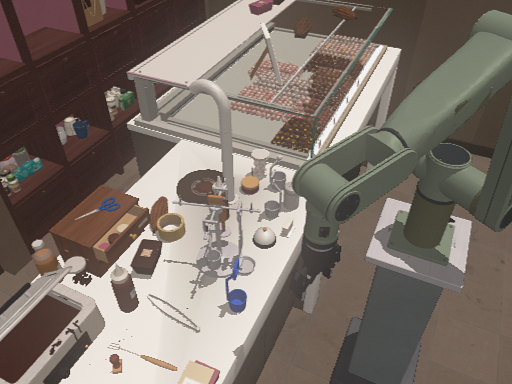

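View pics/wrist0.png

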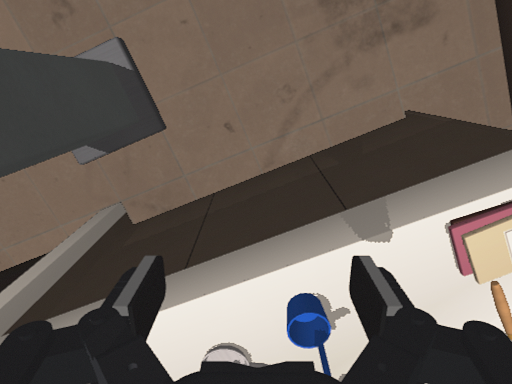

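Run:
```python
import cv2
a=cv2.imread("pics/scene0.png")
cv2.imwrite("pics/s_car.png",cv2.resize(a[85:235,130:310],None,fx=4.4,fy=4,interpolation=cv2.INTER_CUBIC)[:, :800])
cv2.imwrite("pics/s_lad.png",cv2.resize(a[190:300,195:365],None,fx=4.5,fy=4.5,interpolation=cv2.INTER_CUBIC))
b=cv2.imread("pics/side0.png")
cv2.imwrite("pics/d_car.png",cv2.resize(b[165:315,150:310],None,fx=4,fy=4,interpolation=cv2.INTER_CUBIC))
```

```text
(no output)
```

View pics/s_car.png

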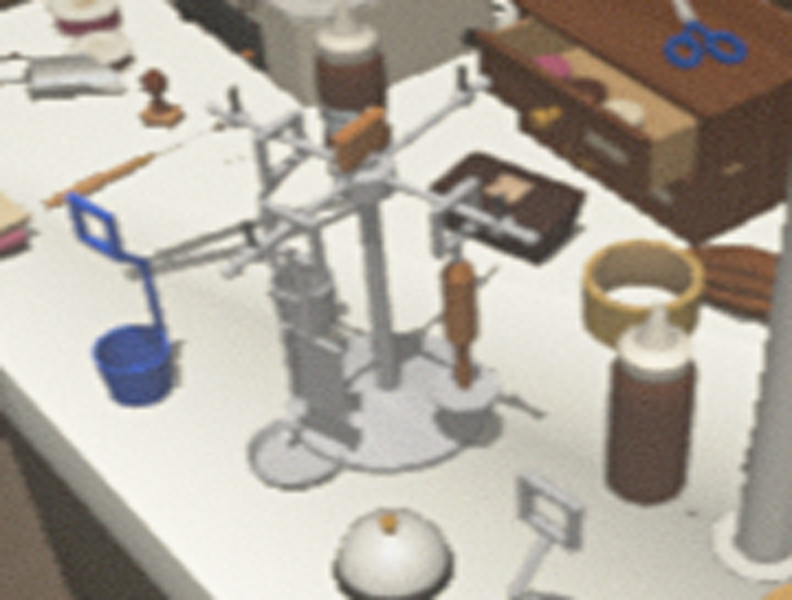

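View pics/s_lad.png

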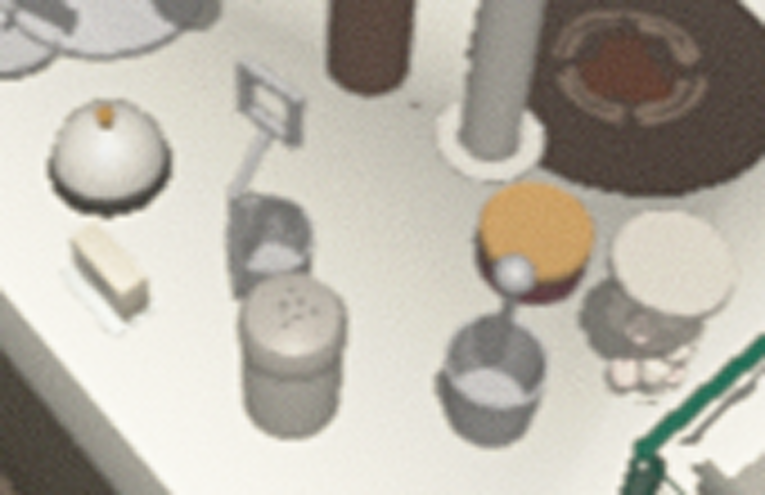

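View pics/d_car.png

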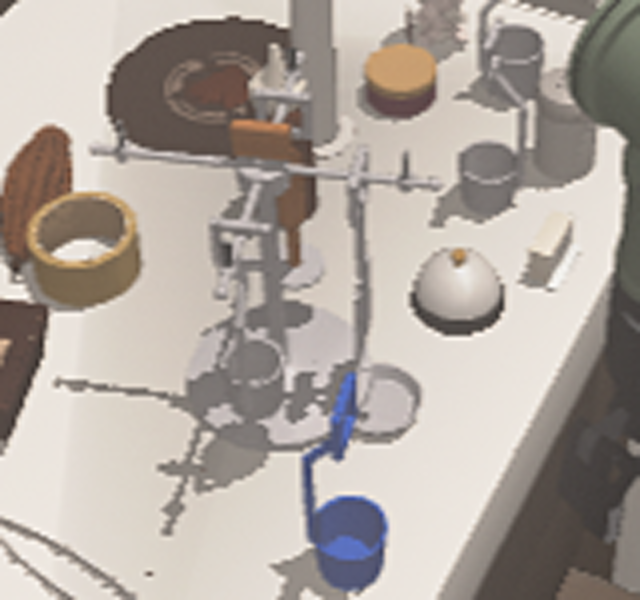

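```bash
cat > h.py <<'E'
import numpy as np
from rig import env
from scipy.spatial.transform import Rotation as Ro
def ray(c,uv):
    d=np.array([(uv[0]-c["cx"])/c["fx"],(uv[1]-c["cy"])/c["fy"],1.])
    return -c["R"].T@c["t"], c["R"].T@d
def tri(c1,p1,c2,p2):
    o1,d1=ray(c1,p1);o2,d2=ray(c2,p2)
    s,*_=np.linalg.lstsq(np.c_[d1,-d2],o2-o1,rcond=None)
    a=o1+s[0]*d1;b=o2+s[1]*d2
    return (a+b)/2,np.linalg.norm(a-b)
def atz(c,p,z):
    o,d=ray(c,p); return o+d*(z-o[2])/d[2]
def proj(c,X):
    q=c["R"]@np.asarray(X)+c["t"]; return np.array([c["fx"]*q[0]/q[2]+c["cx"],c["fy"]*q[1]/q[2]+c["cy"]])
E
python3 - <<'E'
from h import *
import cv2
S=env.read_camera("scene");D=env.read_camera("side")
sc=lambda x,y:(130+x/4.4,85+y/4)
sl=lambda x,y:(195+x/4.5,190+y/4.5)
sd=lambda x,y:(150+x/4,165+y/4)
for n,z,p,q in [("wing",.261,sc(360,137),sd(262,140)),("tipfree",.235,sc(485,84),sd(95,150)),("tipturner",.235,sc(235,268),sd(435,183)),("tipladle",.235,sc(213,108),sd(222,228)),("tiptamper",.235,sc(535,238),sd(280,88)),("dish",.014,sc(295,452),sd(380,397))]:
    print(n,*tri(S,p,D,q),atz(S,p,z),atz(D,q,z))
print("eye",atz(S,sl(270,103),.168))
b=D["img"][:,:,::-1]
cv2.imwrite("pics/d_lad.png",cv2.resize(b[130:260,235:325],None,fx=6,fy=4.6*1.3/1.3,interpolation=cv2.INTER_CUBIC))
E
```

```text
wing [0.56915958 0.37905406 0.26039836] 0.0032141684975003832 [0.57070015 0.37929443 0.261     ] [0.56693565 0.38051483 0.261     ]
tipfree [0.69247261 0.41350955 0.23129666] 0.0031340971781173704 [0.69131055 0.41021428 0.235     ] [0.68789678 0.41765912 0.235     ]
tipturner [0.45089189 0.34131637 0.23371203] 0.004440954535318799 [0.45272958 0.34088821 0.235     ] [0.44790278 0.34349972 0.235     ]
tipladle [0.53379888 0.47445954 0.26001945] 0.02593148381646236 [0.5341722  0.49882158 0.235     ] [0.56304697 0.44780796 0.235     ]
tiptamper [0.61859347 0.27245781 0.21193023] 0.009680080501626501 [0.60749519 0.25344431 0.235     ] [0.59877749 0.29866886 0.235     ]
dish [0.48329055 0.37004359 0.00902482] 0.0006853906699451852 [0.48165628 0.3660867  0.014     ] [0.48103226 0.37378244 0.014     ]
eye [0.50227373 0.11063466 0.168     ]
```

View pics/d_lad.png

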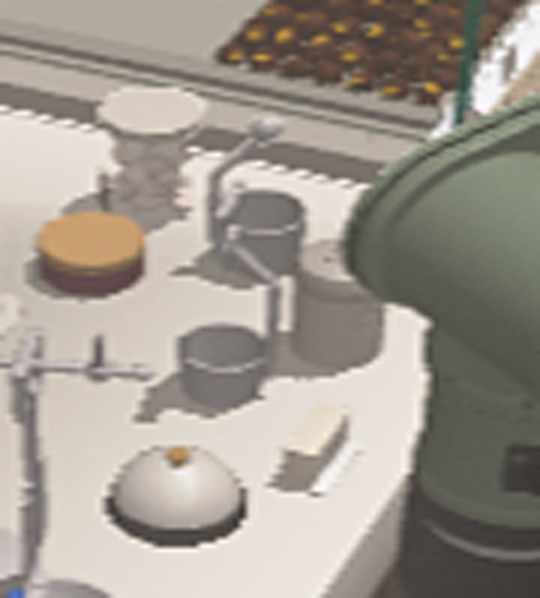

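```bash
cat >> h.py <<'E'
def Rt(h): # tool pointing down, tool x heading h deg
    h=np.radians(h); x=np.array([np.cos(h),np.sin(h),0]); y=np.array([0,0,-1.]); return np.c_[x,y,np.cross(x,y)]
def go(pos,h):
    o=env.observe(); R=Ro.from_quat(o["orientation"]).as_matrix()
    print("shift mm",np.round(R.T@(np.asarray(pos)-o["ee_pos"])*1e3,1),"turn",np.round(Ro.from_matrix(R.T@Rt(h)).as_rotvec(degrees=True),2))
def st():
    o=env.observe(); R=Ro.from_quat(o["orientation"]).as_matrix()
    print("t %.2f"%o["clock"],"pos",np.round(o["ee_pos"],4),"head %.2f"%np.degrees(np.arctan2(R[1,0],R[0,0])),"ydir",np.round(R[:,1],3),"F",np.round(o["force"],2),"T",np.round(o["wrist_torque"],2),"gap %.1f"%(85.4*o["finger_gap"]),"j",np.round(o["joints"],2))
E
python3 - <<'E'
from h import *
import cv2
st()
go([.5,.379,.42],106.6)
S=env.read_camera("scene");D=env.read_camera("side")
sc=lambda x,y:(130+x/4.4,85+y/4)
sl=lambda x,y:(195+x/4.5,190+y/4.5)
sd=lambda x,y:(150+x/4,165+y/4)
for n,p,z in [("blue",sc(140,395),0),("blueeye",sc(95,222),.168),("sauce",sc(645,490),0),("bell",sc(393,590),0),("shaker",sl(293,400),.0),("shakertop",sl(293,310),.097),("measure",sl(490,420),0),("ball",sl(515,273),.139),("eyeTL",sl(238,63),.19),("eyeTR",sl(302,97),.19),("eyeBL",sl(240,113),.146),("eyeBR",sl(300,147),.146),("ladlecup",sl(270,275),0),("tap",sl(490,165),0)]:
    X=atz(S,p,z); print(n,X.round(4), "r from axis",np.hypot(X[0]-.57,X[1]-.379).round(3))
E
```

```text
t 0.25 pos [0.2178 0.5318 0.3033] head 67.73 ydir [-0.001 -0.001 -1.   ] F [-1.01 -0.1   0.12] T [-0.01 -0.    0.02] gap 85.5 j [ 1.03  0.21  1.54  0.    1.39 -0.15]
shift mm [ -34.6 -116.7 -319. ] turn [-3.000e-02 -3.887e+01 -6.000e-02]
blue [0.433  0.5013 0.    ] r from axis 0.184
blueeye [0.4408 0.514  0.168 ] r from axis 0.187
sauce [0.6545 0.191  0.    ] r from axis 0.206
bell [0.4636 0.2251 0.    ] r from axis 0.187
shaker [0.4589 0.0358 0.    ] r from axis 0.361
shakertop [0.4577 0.0364 0.097 ] r from axis 0.361
measure [ 0.5386 -0.0461  0.    ] r from axis 0.426
ball [ 0.5438 -0.0394  0.139 ] r from axis 0.419
eyeTL [0.4951 0.129  0.19  ] r from axis 0.261
eyeTR [0.5065 0.0893 0.19  ] r from axis 0.297
eyeBL [0.4963 0.1295 0.146 ] r from axis 0.26
eyeBR [0.5068 0.0901 0.146 ] r from axis 0.296
ladlecup [0.5031 0.1107 0.    ] r from axis 0.277
tap [0.6678 0.0855 0.    ] r from axis 0.309
```

Run:
```python
from h import *
go([.569,.379,.42],106.6)
```

```text
shift mm [  -8.5 -116.4 -382.9] turn [-1.000e-02 -3.888e+01 -3.000e-02]
```

```bash
python3 -m crank '[[[0,0,0],[0,-50,0],85],[[0,-8,0],[-2,-100,-40],85],[[0,-16,0],[-4,-116,-95],85],[[0,-24,0],[-6,-116,-150],85],[[0,-32,0],[-7,-116,-205],85],[[0,-39,0],[-8,-116,-260],85],[[0,-39,0],[-8,-116,-315],85],[[0,-39,0],[-8,-116,-360],85],[[0,-39,0],[-8,-116,-383],85],[[0,-39,0],[-8,-116,-383],85]]'
python3 - <<'E'
from h import *
import cv2
st()
cv2.imwrite("pics/w1.png",cv2.resize(env.read_camera("wrist")["img"][:,:,::-1],None,fx=1.5,fy=1.5))
E
```

```text
clock: 1.6
ee_pos: [0.5707, 0.3783, 0.4185]
orientation: [-0.423, -0.566, 0.567, 0.423]
force: [-1.7, 1.2, 0.4]
finger_gap: 0.998
t 1.60 pos [0.5707 0.3783 0.4185] head 106.57 ydir [-0.002 -0.001 -1.   ] F [-1.73  1.24  0.36] T [0.01 0.04 0.  ] gap 85.2 j [ 0.46  0.39  1.08 -0.    1.68 -1.4 ]
```

View pics/w1.png

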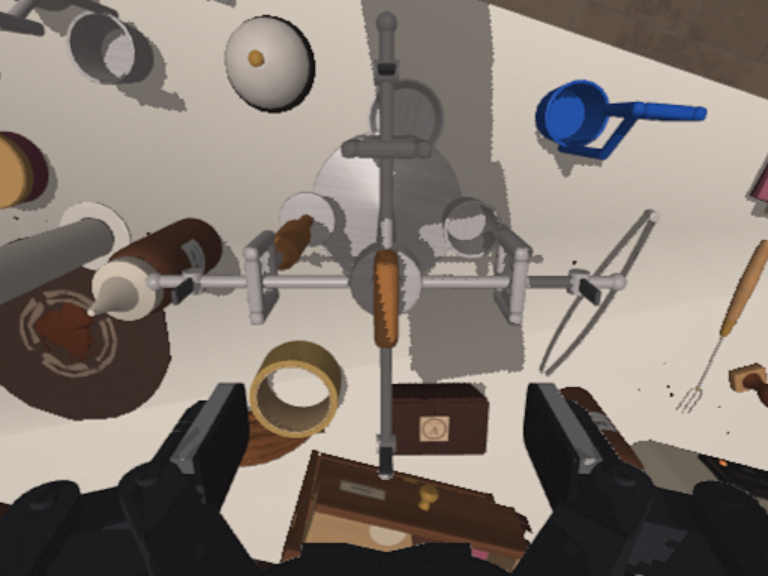

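```bash
cat >> h.py <<'E'
def wcam():
    o=env.observe(); c=env.read_camera("wrist")
    T=np.eye(4);T[:3,:3]=Ro.from_quat(o["orientation"]).as_matrix();T[:3,3]=o["ee_pos"]
    M=T@c["hand_eye"]; c["R"]=M[:3,:3].T; c["t"]=-c["R"]@M[:3,3]; return c
E
python3 - <<'E'
from h import *
import cv2
c=wcam()
w=lambda x,y:(x/1.5,y/1.5)
P={n:atz(c,w(*p),z) for n,p,z in [("turn",(387,22),.235),("free",(386,475),.235),("L",(153,282),.235),("R",(619,282),.235),("dish",(404,113),.012),("hub",(386,284),.241)]}
for n in P: print(n,P[n].round(4))
ax=(P["L"]+P["R"]+P["turn"]+P["free"])/4; print("axis",ax.round(4))
for n in P:
    d=P[n]-ax; print(n,np.hypot(d[0],d[1]).round(4),np.degrees(np.arctan2(d[1],d[0])).round(2))
im=c["img"][:,:,::-1]
cv2.imwrite("pics/w1c.png",cv2.resize(im[40:200,170:350],None,fx=4,fy=3.75,interpolation=cv2.INTER_CUBIC))
E
```

```text
turn [0.4473 0.3424 0.235 ]
free [0.6921 0.4151 0.235 ]
L [0.6056 0.256  0.235 ]
R [0.5325 0.5005 0.235 ]
dish [0.4778 0.3682 0.012 ]
hub [0.5682 0.3781 0.241 ]
axis [0.5694 0.3785 0.235 ]
turn 0.1273 -163.53
free 0.1281 16.62
L 0.1277 -73.52
R 0.1274 106.84
dish 0.0922 -173.58
hub 0.0012 -160.25
```

View pics/w1c.png

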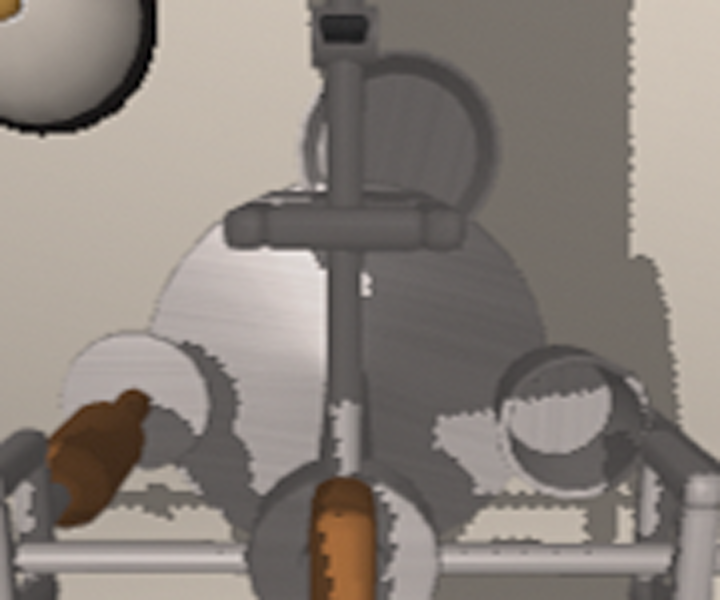

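Run:
```python
from h import *
go([.569,.3783,.325],106.6)
```

```text
shift mm [-1.4 94.3  0. ] turn [-0.08  0.14  0.01]
```

```bash
python3 -m crank '[[[0,0,0],[-1,45,0],85],[[0,0,0],[-1,80,0],85],[[0,0,0],[-1,94,0],60],[[0,0,0],[-1,94,0],40],[[0,0,0],[-1,94,0],20],[[0,0,0],[-1,94,0],5],[[0,0,0],[-1,94,0],5],[[0,0,0],[-1,94,0],5],[[0,0,0],[-1,94,0],5],[[0,0,0],[-1,94,0],5]]' 40
python3 - <<'E'
from h import *
st()
go([.569,.3783,.325],106.6)
E
```

```text
clock: 2.95
ee_pos: [0.5699, 0.378, 0.328]
orientation: [0.423, 0.568, -0.567, -0.421]
force: [0.4, -4.9, 6.9]
finger_gap: 0.131
t 2.95 pos [0.5699 0.378  0.328 ] head 106.68 ydir [ 0.002 -0.    -1.   ] F [ 0.39 -4.88  6.88] T [-0.56 -0.    0.05] gap 11.2 j [ 0.46  0.42  1.22 -0.    1.5  -1.4 ]
shift mm [0.5 3.  0.8] turn [ 0.13  0.08 -0.05]
```

```bash
python3 -m crank '[[[0,5,0],[0,0,0],5],[[0,14,0],[0,0,0],5],[[0,24,0],[0,0,0],5],[[0,34,0],[0,0,0],5],[[0,44,0],[0,0,0],5],[[0,54,0],[0,0,0],5],[[0,64,0],[0,0,0],5],[[0,74,0],[0,0,0],5],[[0,84,0],[0,0,0],5],[[0,94,0],[0,0,0],5]]'
python3 - <<'E'
from h import *
st()
go([.569,.3783,.328],-84)
E
```

```text
clock: 4.2
ee_pos: [0.5701, 0.3782, 0.328]
orientation: [0.703, 0.077, -0.075, -0.703]
force: [0.4, -0.1, -0.8]
finger_gap: 0.135
t 4.20 pos [0.5701 0.3782 0.328 ] head 12.37 ydir [ 0.003  0.    -1.   ] F [ 0.37 -0.13 -0.79] T [-0.21 -0.07  0.09] gap 11.6 j [ 0.46  0.42  1.22 -0.    1.5   0.24]
shift mm [-1.   0.   0.4] turn [-0.12 96.37  0.13]
```

```bash
python3 -m crank '[[[0,10,0],[0,0,0],5],[[0,20,0],[0,0,0],5],[[0,30,0],[0,0,0],5],[[0,40,0],[0,0,0],5],[[0,50,0],[0,0,0],5],[[0,60,0],[0,0,0],5],[[0,70,0],[0,0,0],5],[[0,80,0],[0,0,0],5],[[0,90,0],[0,0,0],5],[[0,96.4,0],[0,0,0],5]]'
python3 - <<'E'
from h import *
st()
import cv2
S=env.read_camera("scene");D=env.read_camera("side")
cv2.imwrite("pics/s2.png",cv2.resize(S["img"][85:235,130:310,::-1],None,fx=4,fy=4,interpolation=cv2.INTER_CUBIC))
E
```

```text
clock: 5.45
ee_pos: [0.5703, 0.378, 0.328]
orientation: [-0.524, 0.474, -0.475, 0.525]
force: [1.5, -0.8, 0.2]
finger_gap: 0.126
t 5.45 pos [0.5703 0.378  0.328 ] head -84.27 ydir [ 0.003  0.    -1.   ] F [ 1.47 -0.83  0.18] T [-0.26  0.06  0.13] gap 10.8 j [ 0.46  0.42  1.22 -0.    1.5   1.93]
```

View pics/s2.png

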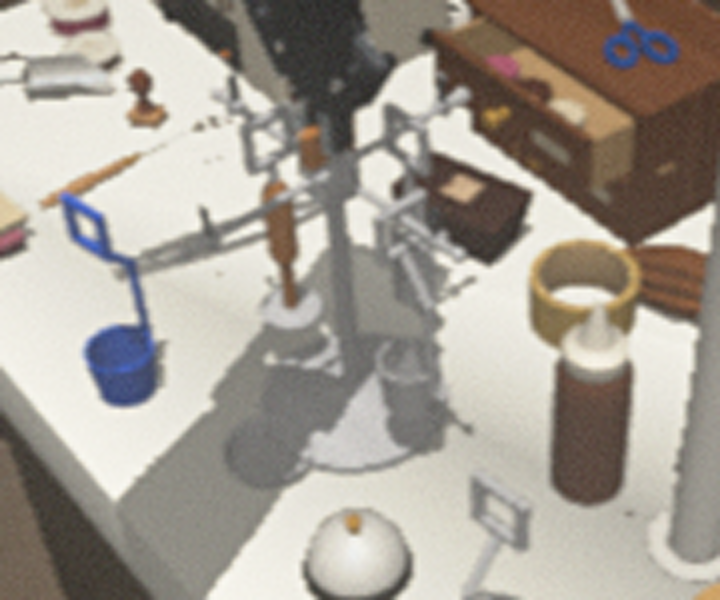

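```bash
python3 -m crank '[[[0,0,0],[0,0,0],10],[[0,0,0],[0,0,0],30],[[0,0,0],[0,0,0],60],[[0,0,0],[0,0,0],85],[[0,0,0],[0,0,0],85],[[0,0,0],[0,-20,0],85],[[0,0,0],[0,-50,0],85],[[0,0,0],[0,-90,0],85],[[0,0,0],[0,-110,0],85],[[0,0,0],[0,-110,0],85]]'
python3 - <<'E'
from h import *
import cv2
st()
c=wcam()
cv2.imwrite("pics/w3.png",cv2.resize(c["img"][:,:,::-1],None,fx=1.5,fy=1.5))
E
```

```text
clock: 6.8
ee_pos: [0.5706, 0.3783, 0.4427]
orientation: [-0.522, 0.472, -0.475, 0.529]
force: [-0.0, 0.5, 0.2]
finger_gap: 0.992
t 6.80 pos [0.5706 0.3783 0.4427] head -84.04 ydir [ 0.01   0.004 -1.   ] F [-0.03  0.51  0.22] T [0.01 0.05 0.03] gap 84.7 j [ 0.46  0.38  1.04 -0.    1.71  1.93]
```

View pics/w3.png

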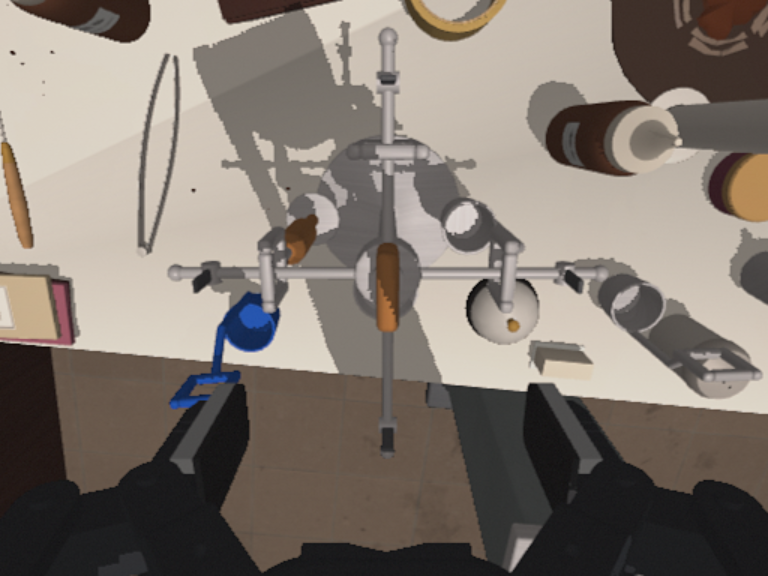

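Run:
```python
from h import *
import cv2
he=env.read_camera("wrist")
T=np.eye(4);q=np.array([-.423,-.566,.567,.423]);T[:3,:3]=Ro.from_quat(q/np.linalg.norm(q)).as_matrix();T[:3,3]=[.5707,.3783,.4185]
M=T@he["hand_eye"];c=dict(he);c["R"]=M[:3,:3].T;c["t"]=-c["R"]@M[:3,3]
S=env.read_camera("scene");D=env.read_camera("side")
np.savez("w1cam.npz",R=c["R"],t=c["t"])
t=np.linspace(0,2*np.pi,200)
ims=[]
def crop(im,cam,x0,x1,y0,y1,f,a,ctr=(.569,.378)):
    g=cv2.resize(im[y0:y1,x0:x1],None,fx=f,fy=f,interpolation=cv2.INTER_CUBIC)
    for (r,z,off,col) in [(.036,.014,.086,(0,0,255)),(.075,.003,0,(0,255,0))]:
        cx=ctr[0]+off*np.cos(np.radians(a));cy=ctr[1]+off*np.sin(np.radians(a))
        P=[proj(cam,[cx+r*np.cos(k),cy+r*np.sin(k),z]) for k in t]
        P=((np.array(P)-[x0,y0]+.5)*f-.5).round().astype(np.int32)
        cv2.polylines(g,[P],True,col,1)
    return g
w1=cv2.resize(cv2.imread("pics/w1.png"),(512,384),interpolation=cv2.INTER_AREA)
s0=cv2.imread("pics/scene0.png");d0=cv2.imread("pics/side0.png")
A=-174
cv2.imwrite("pics/ow.png",crop(w1,c,190,340,45,185,4,A))
cv2.imwrite("pics/os.png",crop(s0,S,175,260,145,215,8,A))
cv2.imwrite("pics/od.png",crop(d0,D,190,265,235,285,8,A))
```

```text
(no output)
```

View pics/ow.png

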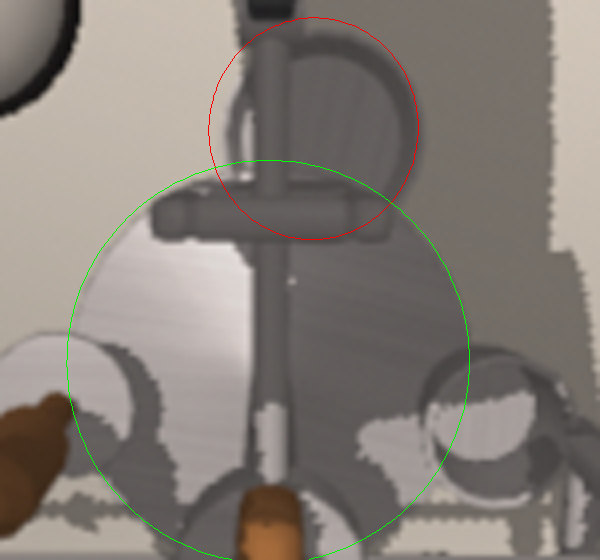

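View pics/os.png

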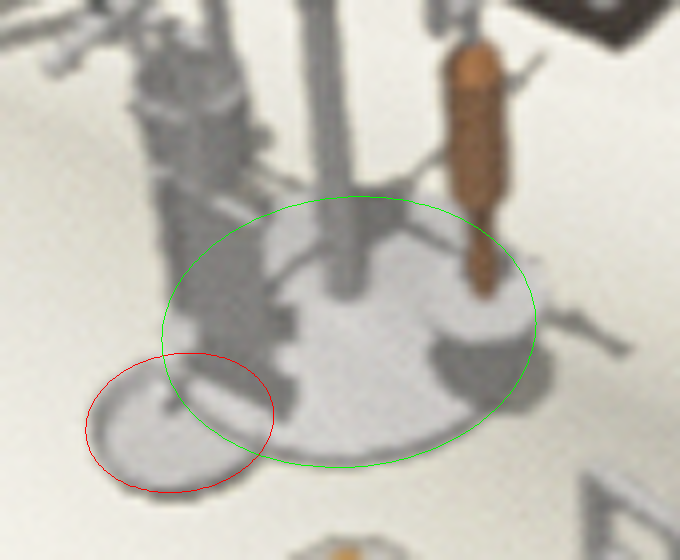

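View pics/od.png

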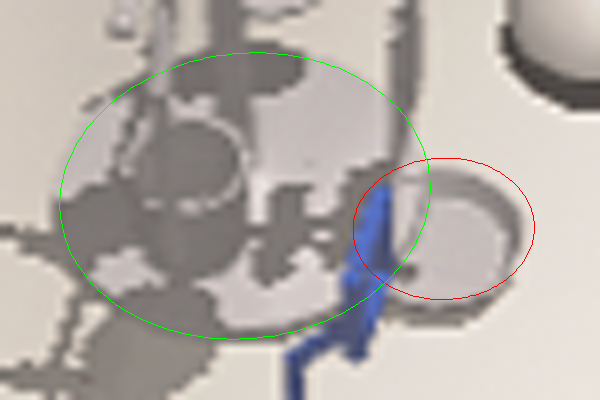

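Run:
```python
from h import *
st()
go([.40,.3603,.45],96)
go([.485,.369,.45],6)
```

```text
t 7.00 pos [0.5696 0.3778 0.4363] head -84.05 ydir [ 0.    -0.001 -1.   ] F [ 0.32 -0.09 -0.08] T [-0.04  0.04  0.02] gap 84.9 j [ 0.46  0.38  1.05 -0.    1.71  1.93]
shift mm [  -0.2  -13.7 -170.5] turn [-9.0000e-02  1.7995e+02 -1.0000e-02]
shift mm [ -0.  -13.7 -85.1] turn [ 4.000e-02 -9.005e+01  5.000e-02]
```

```bash
python3 -m crank '[[[0,-9,0],[0,-14,-8],85],[[0,-18,0],[0,-14,-17],85],[[0,-27,0],[0,-14,-25],85],[[0,-36,0],[0,-14,-34],85],[[0,-45,0],[0,-14,-42],85],[[0,-54,0],[0,-14,-51],85],[[0,-63,0],[0,-14,-60],85],[[0,-72,0],[0,-14,-68],85],[[0,-81,0],[0,-14,-77],85],[[0,-90,0],[0,-14,-85],85]]'
python3 - <<'E'
from h import *
st()
go([.40,.3603,.45],96)
E
```

```text
clock: 8.25
ee_pos: [0.4844, 0.3688, 0.4485]
orientation: [0.707, 0.038, -0.04, -0.705]
force: [0.7, 0.2, -0.5]
finger_gap: 0.994
t 8.25 pos [0.4844 0.3688 0.4485] head 6.25 ydir [-0.003 -0.003 -1.   ] F [ 0.7   0.16 -0.49] T [-0.   -0.01 -0.04] gap 84.9 j [ 0.51  0.21  1.24 -0.    1.69  0.4 ]
shift mm [-84.8  -1.2   0.8] turn [-3.000e-02 -8.975e+01 -2.300e-01]
```

```bash
python3 -m crank '[[[0,-10,0],[-10,0,0],85],[[0,-20,0],[-20,0,0],85],[[0,-30,0],[-30,0,0],85],[[0,-40,0],[-40,0,0],85],[[0,-50,0],[-50,0,0],85],[[0,-60,0],[-60,0,0],85],[[0,-70,0],[-70,0,0],85],[[0,-80,0],[-80,0,0],85],[[0,-89.8,0],[-85,0,0],85],[[0,-89.8,0],[-85,0,0],85]]'
python3 - <<'E'
from h import *
import cv2
for i in range(3): env.read_camera("side")
st(); c=wcam(); st()
np.savez("w4.npz",**{k:c[k] for k in ("R","t","fx","fy","cx","cy","img")})
cv2.imwrite("pics/w4.png",cv2.resize(c["img"][:,:,::-1],None,fx=1.5,fy=1.5))
E
```

```text
clock: 9.5
ee_pos: [0.3994, 0.3593, 0.4475]
orientation: [-0.473, -0.523, 0.527, 0.474]
force: [1.1, 0.8, -0.2]
finger_gap: 0.995
t 9.65 pos [0.4    0.3594 0.4481] head 95.92 ydir [-0.004 -0.003 -1.   ] F [-0.43 -0.15  0.15] T [ 0.02 -0.04  0.02] gap 85.0 j [ 0.57  0.06  1.42 -0.    1.67 -1.1 ]
t 9.70 pos [0.4001 0.3594 0.4482] head 95.94 ydir [-0.003 -0.003 -1.   ] F [ 0.17 -1.11  1.33] T [-0.02  0.06  0.05] gap 84.6 j [ 0.57  0.06  1.42 -0.    1.67 -1.1 ]
```

View pics/w4.png

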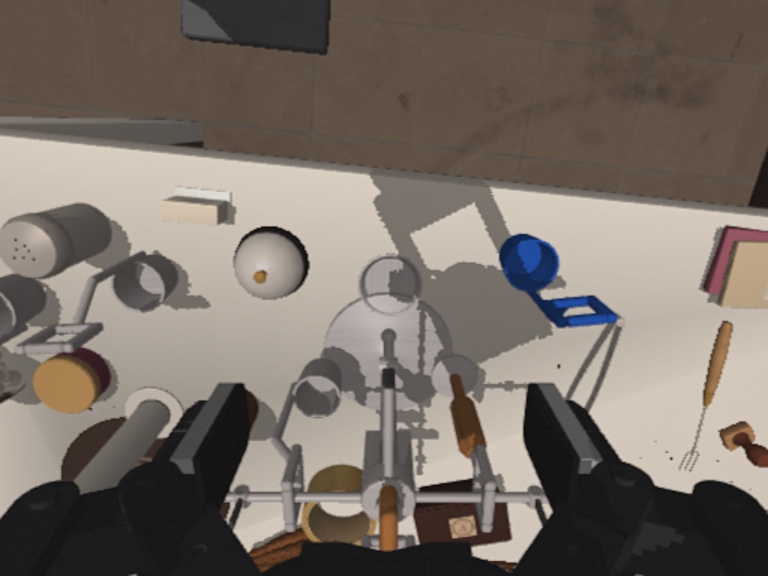

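Run:
```python
from h import *
import cv2
z=np.load("w4.npz");c={k:z[k] for k in z.files}
im=z["img"][:,:,::-1]
x0,x1,y0,y1,f=205,315,160,345,3.2
g=cv2.resize(im[y0:y1,x0:x1],None,fx=6,fy=f,interpolation=cv2.INTER_CUBIC)
cv2.imwrite("pics/w4c.png",g)
```

```text
(no output)
```

View pics/w4c.png

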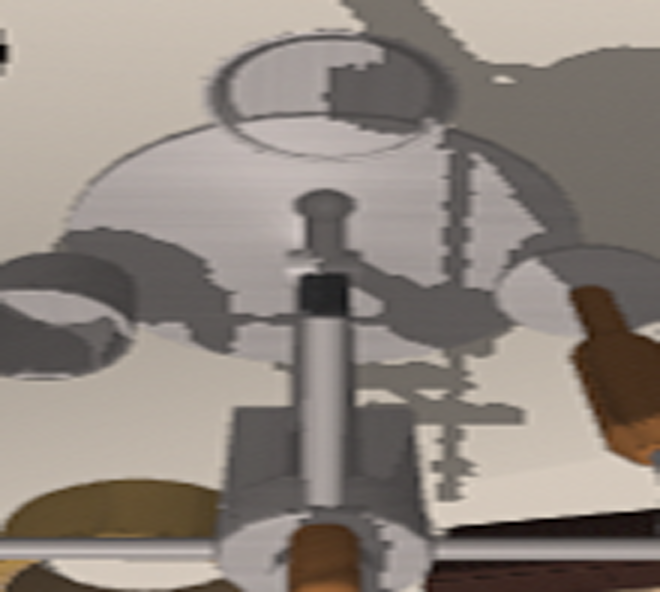

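Run:
```python
from h import *
z=np.load("w4.npz");c={k:z[k] for k in z.files}
w=lambda x,y:(205+(x+.5)/6-.5,160+(y+.5)/3.2-.5)
P={n:atz(c,w(*p),zz) for n,p,zz in [("tip",(324.5,203),.235),("hubtop",(325,550),.241),("dish",(333,92),.012),("dishL",(209,92),.012),("dishR",(457,92),.012),("footL",(62,232),.003),("footR",(580,232),.003)]}
for n in P: print(n,P[n].round(4))
f=(P["footL"]+P["footR"])/2;print("foot",f)
for n,a,b in [("dish/foot",f,P["dish"]),("tip/hub",P["hubtop"],P["tip"]),("dish/hub",P["hubtop"],P["dish"])]:
    d=b-a; print(n,np.degrees(np.arctan2(d[1],d[0])),np.hypot(*d[:2]))
# tip vs dish via bearing perpendicular to heading
S=env.read_camera("scene");D=env.read_camera("side")
import cv2
for nm,cam in (("s",S),("d",D)):
    cv2.imwrite(f"pics/{nm}5.png",cv2.resize(cam["img"][:,:,::-1][(170 if nm=="s" else 235):(215 if nm=="s" else 290),(170 if nm=="s" else 190):270],None,fx=8,fy=8,interpolation=cv2.INTER_CUBIC))
```

```text
tip [0.4435 0.3638 0.235 ]
hubtop [0.5649 0.3766 0.241 ]
dish [0.4817 0.3702 0.012 ]
dishL [0.4852 0.3365 0.012 ]
dishR [0.4782 0.4039 0.012 ]
footL [0.5728 0.3006 0.003 ]
footR [0.5571 0.4505 0.003 ]
foot [0.56495707 0.37552501 0.003     ]
dish/foot -176.34555719669578 0.08343954505615873
tip/hub -173.9825570755525 0.12197535155048063
dish/hub -175.6247089896619 0.0834070586667102
```

View pics/s5.png

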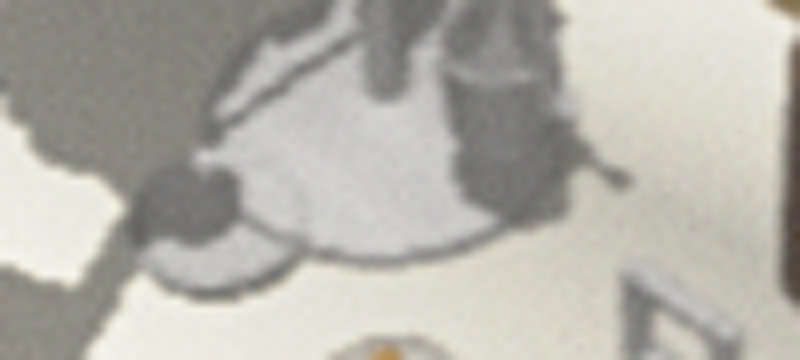

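View pics/d5.png

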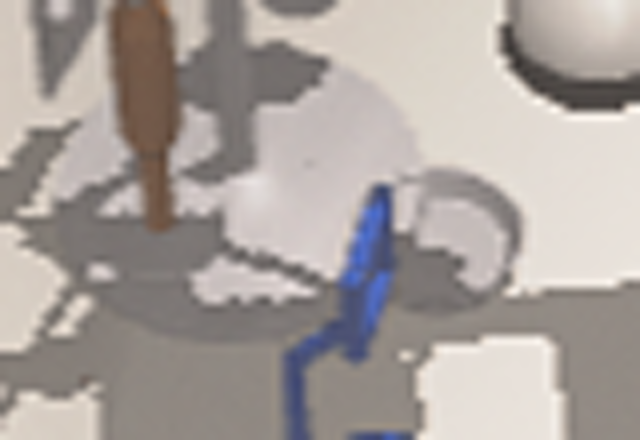

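Run:
```python
from h import *
st()
go([.569,.378,.325],94)
```

```text
t 9.80 pos [0.4001 0.3595 0.4485] head 95.98 ydir [-0.003 -0.003 -1.   ] F [ 0.04 -0.33 -0.62] T [-0.   -0.02 -0.02] gap 85.0 j [ 0.57  0.06  1.42 -0.    1.67 -1.1 ]
shift mm [   1.1  122.9 -170.3] turn [-0.19  1.98 -0.14]
```

```bash
python3 -m crank '[[[0,0,0],[0,10,-45],85],[[0,0,0],[0,20,-95],85],[[0,1,0],[1,25,-145],85],[[0,2,0],[1,35,-170],85],[[0,2,0],[1,75,-170],85],[[0,2,0],[1,110,-170],85],[[0,2,0],[1,122,-170],60],[[0,2,0],[1,122,-170],35],[[0,2,0],[1,122,-170],12],[[0,2,0],[1,122,-170],5]]'
python3 - <<'E'
from h import *
st()
go([.569,.378,.325],94)
E
```

```text
clock: 11.05
ee_pos: [0.5694, 0.3781, 0.3283]
orientation: [-0.483, -0.517, 0.517, 0.482]
force: [0.5, -11.2, 10.8]
finger_gap: 0.142
t 11.05 pos [0.5694 0.3781 0.3283] head 93.99 ydir [ 0.001 -0.002 -1.   ] F [  0.5  -11.15  10.82] T [-1.2  -0.16  0.3 ] gap 12.2 j [ 0.46  0.42  1.22 -0.    1.51 -1.18]
shift mm [-0.   3.3  0.4] turn [ 0.02 -0.01 -0.1 ]
```

Gripped and squared to the corrected angle; hold briefly, release, rise, and head for the ladle.

```bash
python3 -m crank '[[[0,0,0],[0,0,0],5],[[0,0,0],[0,0,0],5],[[0,0,0],[0,0,0],15],[[0,0,0],[0,0,0],40],[[0,0,0],[0,0,0],70],[[0,0,0],[0,0,0],85],[[0,0,0],[0,-25,0],85],[[0,0,0],[0,-65,0],85],[[0,0,0],[0,-100,0],85],[[0,0,0],[0,-120,0],85]]'
python3 - <<'E'
from h import *
for i in range(3): S=env.read_camera("scene");D=env.read_camera("side")
st()
import cv2
c=wcam()
np.savez("w6.npz",**{k:c[k] for k in ("R","t","fx","fy","cx","cy","img")})
cv2.imwrite("pics/w6.png",cv2.resize(c["img"][:,:,::-1],None,fx=1.5,fy=1.5))
go([.46,.1,.38],106)
E
```

```text
clock: 12.3
ee_pos: [0.5696, 0.3784, 0.4515]
orientation: [0.483, 0.518, -0.516, -0.481]
force: [0.3, 0.1, 0.4]
finger_gap: 0.995
t 12.60 pos [0.569  0.3781 0.4463] head 93.98 ydir [-0.002 -0.003 -1.   ] F [ 0.12  0.12 -0.54] T [ 0.03 -0.04  0.06] gap 84.6 j [ 0.46  0.38  1.03 -0.    1.73 -1.18]
shift mm [-269.6   67.3  127.9] turn [ -0.19 -12.02  -0.17]
```

View pics/w6.png

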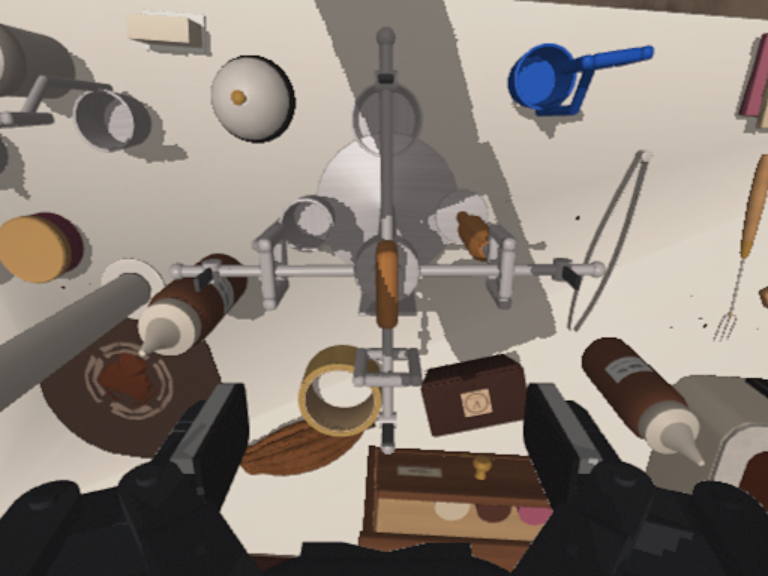

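Run:
```python
from h import *
go([.5005,.1095,.36],105.7)
```

```text
shift mm [-262.9   87.2   86.7] turn [ -0.19 -11.72  -0.17]
```

```bash
python3 -m crank '[[[0,-1,0],[-40,0,13],85],[[0,-3,0],[-90,10,30],85],[[0,-5,0],[-145,25,48],85],[[0,-8,0],[-200,50,66],85],[[0,-10,0],[-240,70,79],85],[[0,-11.7,0],[-263,87,87],85],[[0,-11.7,0],[-263,87,87],85],[[0,-11.7,0],[-263,87,87],85],[[0,-11.7,0],[-263,87,87],85],[[0,-11.7,0],[-263,87,87],85]]'
python3 - <<'E'
from h import *
st()
import cv2
c=wcam()
np.savez("w7.npz",**{k:c[k] for k in ("R","t","fx","fy","cx","cy","img")})
cv2.imwrite("pics/w7.png",cv2.resize(c["img"][:,:,::-1],None,fx=1.5,fy=1.5))
E
```

```text
clock: 13.9
ee_pos: [0.5006, 0.1102, 0.3607]
orientation: [-0.427, -0.563, 0.565, 0.426]
force: [0.2, -0.6, -0.3]
finger_gap: 0.995
t 13.90 pos [0.5006 0.1102 0.3607] head 105.75 ydir [-0.002 -0.003 -1.   ] F [ 0.15 -0.62 -0.26] T [-0.05 -0.02 -0.03] gap 85.0 j [ 0.05  0.03  1.62 -0.    1.49 -1.8 ]
```

View pics/w7.png

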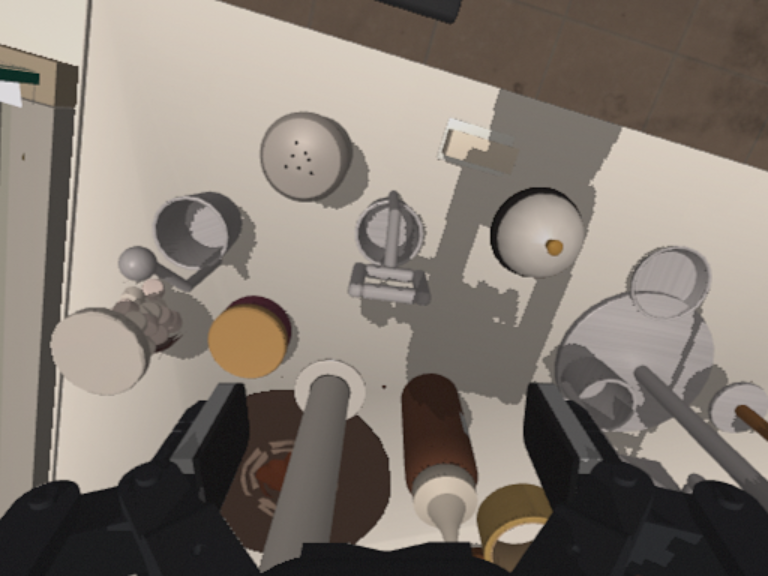

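Run:
```python
import cv2,numpy as np
im=np.load("w7.npz")["img"][:,:,::-1]
cv2.imwrite("pics/w7c.png",cv2.resize(im[120:210,215:305],None,fx=6.5,fy=6.5,interpolation=cv2.INTER_CUBIC))
```

```text
(no output)
```

View pics/w7c.png

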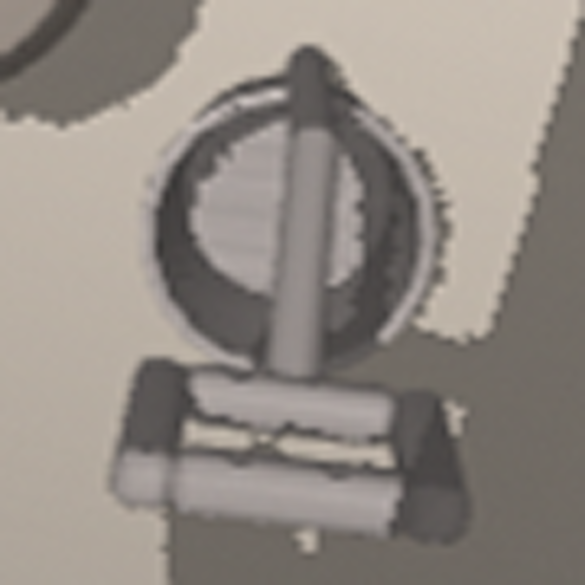

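Run:
```python
from h import *
z=np.load("w7.npz");c={k:z[k] for k in z.files}
w=lambda x,y:(215+(x+.5)/6.5-.5,120+(y+.5)/6.5-.5)
def ln(n,a,b,zz):
    A=atz(c,w(*a),zz);B=atz(c,w(*b),zz);d=B-A
    print(n,((A+B)/2).round(4),"head",np.degrees(np.arctan2(d[1],d[0])).round(2),"len",np.linalg.norm(d).round(4))
ln("topbar mid",(112,475),(468,518),.188)
ln("topbar front edge(top)",(170,508),(395,533),.190)
ln("topbar back edge",(180,455),(400,480),.190)
ln("bottombar",(190,385),(395,415),.152)
ln("cup rim",(152,235),(432,235),.045)
ln("side faces upper far corner L-R",(150,360),(430,395),.152)
```

```text
topbar mid [0.5027 0.1112 0.188 ] head 98.5 len 0.0437
topbar front edge(top) [0.5052 0.1109 0.19  ] head 99.06 len 0.0275
topbar back edge [0.4984 0.1099 0.19  ] head 98.96 len 0.0266
bottombar [0.5013 0.1112 0.152 ] head 97.1 len 0.0286
cup rim [0.5019 0.1116 0.045 ] head 105.78 len 0.052
side faces upper far corner L-R [0.4983 0.11   0.152 ] head 98.38 len 0.0388
```

Run:
```python
from h import *
go([.5018,.1108,.225],98.5)
```

```text
shift mm [  0.7 135.6  -1.8] turn [-0.14  7.25 -0.16]
```

```bash
python3 -m crank '[[[0,7,0],[1,30,-2],85],[[0,7,0],[1,75,-2],85],[[0,7,0],[1,110,-2],85],[[0,7,0],[1,130,-2],85],[[0,7,0],[1,136,-2],75],[[0,7,0],[1,136,-2],65],[[0,7,0],[1,136,-2],56],[[0,7,0],[1,136,-2],50],[[0,7,0],[1,136,-2],46],[[0,7,0],[1,136,-2],40]]' 40
python3 - <<'E'
from h import *
st()
import cv2
c=wcam()
cv2.imwrite("pics/w8.png",cv2.resize(c["img"][:,:,::-1],None,fx=1.5,fy=1.5))
E
```

```text
clock: 15.2
ee_pos: [0.5025, 0.1114, 0.2254]
orientation: [-0.461, -0.536, 0.537, 0.46]
force: [0.8, 0.4, 2.7]
finger_gap: 0.51
t 15.20 pos [0.5025 0.1114 0.2254] head 98.74 ydir [-0.    -0.003 -1.   ] F [0.82 0.4  2.67] T [ 0.19  0.   -0.03] gap 43.5 j [ 0.05  0.16  1.77 -0.    1.21 -1.67]
```

View pics/w8.png

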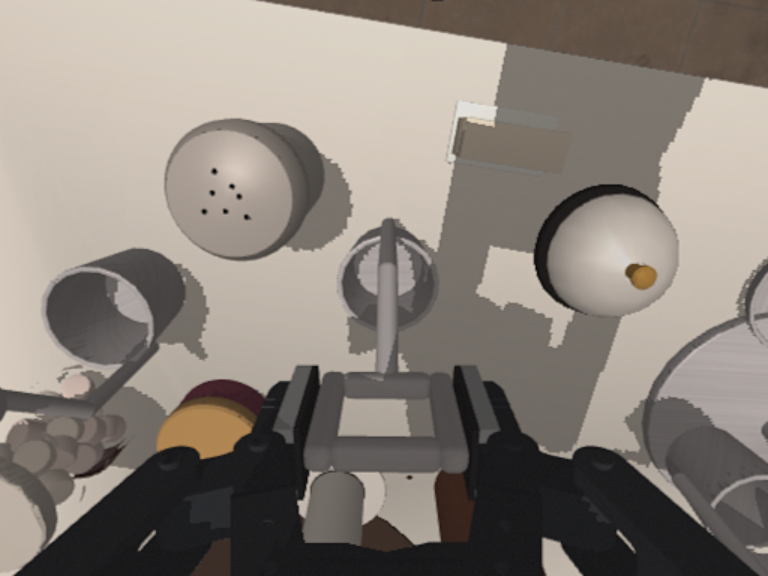

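Run:
```python
from h import *
ax=np.array([.569,.378]);u=np.array([np.cos(np.radians(-176)),np.sin(np.radians(-176))])
p=ax+.165*u
print(p)
go([*p,.33],94)
```

```text
[0.40440193 0.36649018]
shift mm [ 266.8 -105.2   58.2] turn [-0.02  4.74 -0.15]
```

```bash
python3 -m crank '[[[0,0,0],[0,-20,0],40],[[0,0,0],[0,-50,0],40],[[0,0,0],[0,-85,0],40],[[0,0,0],[10,-105,10],40],[[0,1,0],[50,-105,30],40],[[0,2,0],[100,-105,50],40],[[0,3,0],[150,-105,58],40],[[0,4,0],[200,-105,58],40],[[0,4.7,0],[245,-105,58],40],[[0,4.7,0],[267,-105,58],40]]'
python3 - <<'E'
from h import *
for i in range(2): env.read_camera("side")
st()
import cv2
S=env.read_camera("scene");D=env.read_camera("side");c=wcam()
cv2.imwrite("pics/w9.png",cv2.resize(c["img"][:,:,::-1],None,fx=1.5,fy=1.5))
cv2.imwrite("pics/s9.png",cv2.resize(S["img"][60:240,90:310,::-1],None,fx=3.5,fy=3.3,interpolation=cv2.INTER_CUBIC))
cv2.imwrite("pics/d9.png",cv2.resize(D["img"][150:320,150:330,::-1],None,fx=3.5,fy=3.5,interpolation=cv2.INTER_CUBIC))
ax=np.array([.569,.378]);u=np.array([np.cos(np.radians(-176)),np.sin(np.radians(-176))])
go([*(ax+.160*u),.2904],94)
E
```

```text
clock: 16.5
ee_pos: [0.4034, 0.3685, 0.3287]
orientation: [-0.482, -0.517, 0.519, 0.481]
force: [0.1, -0.1, -1.5]
finger_gap: 0.507
t 16.60 pos [0.4035 0.3684 0.3286] head 94.23 ydir [-0.002 -0.003 -1.   ] F [-0.21 -0.01 -2.7 ] T [-0.02 -0.03 -0.03] gap 43.6 j [ 0.58  0.13  1.58 -0.    1.44 -1.06]
shift mm [ 0.8 38.6 -5.1] turn [-0.08  0.03 -0.24]
```

View pics/w9.png

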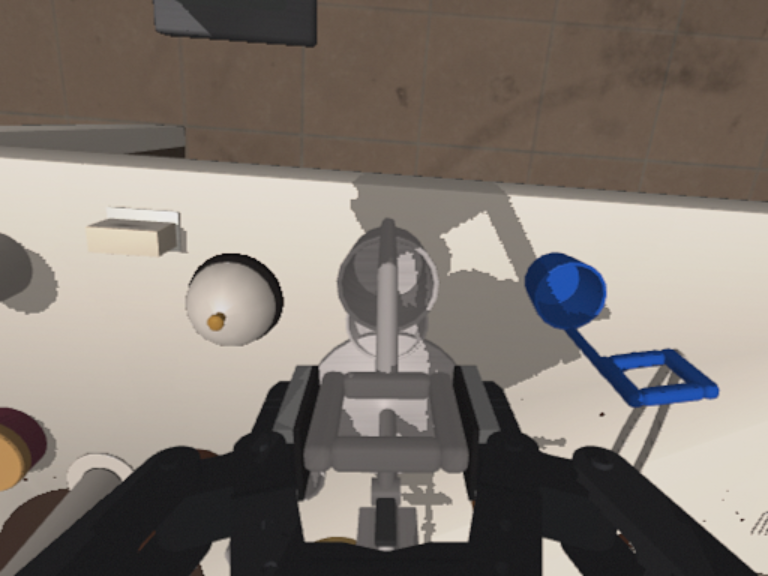

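View pics/s9.png

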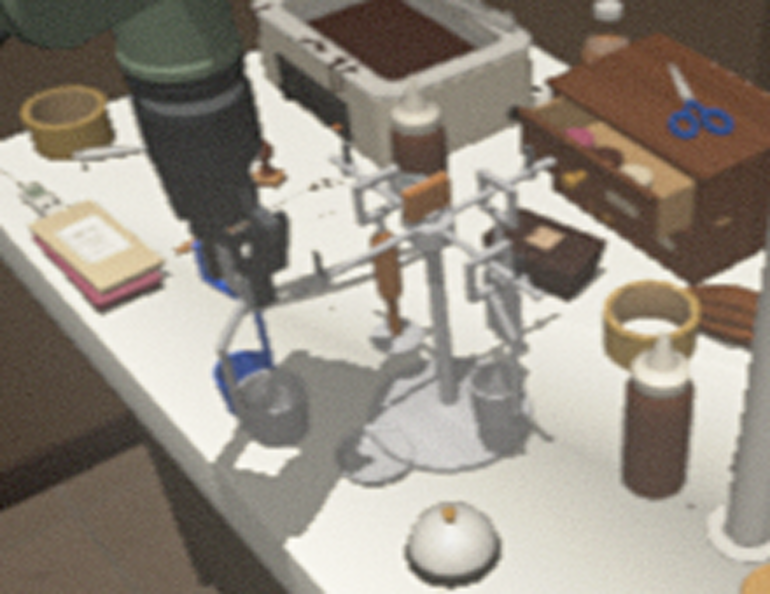

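View pics/d9.png

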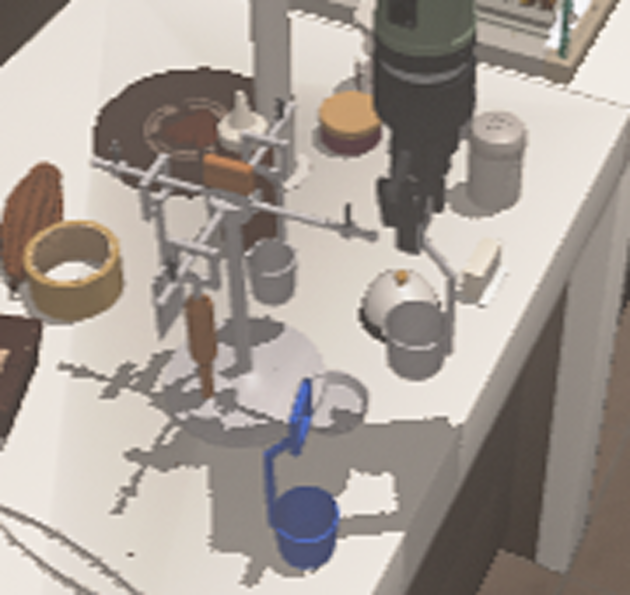

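```bash
python3 -m crank '[[[0,0,0],[0,12,-5],40],[[0,0,0],[0,25,-5],40],[[0,0,0],[0,35,-5],40],[[0,0,0],[0,38.5,-5],40],[[0,0,0],[0,38.5,-5],40],[[0,0,0],[0,38.5,-5],40],[[0,0,0],[0,38.5,-5],40],[[0,0,0],[0,38.5,-5],40],[[0,0,0],[0,38.5,-5],40],[[0,0,0],[0,38.5,-5],40]]'
python3 - <<'E'
from h import *
st()
import cv2
D=env.read_camera("side");c=wcam();S=env.read_camera("scene")
cv2.imwrite("pics/w10.png",cv2.resize(c["img"][180:,100:420,::-1],None,fx=2.5,fy=2.5))
cv2.imwrite("pics/d10.png",cv2.resize(D["img"][180:270,190:290,::-1],None,fx=6,fy=6,interpolation=cv2.INTER_CUBIC))
cv2.imwrite("pics/s10.png",cv2.resize(S["img"][100:220,130:250,::-1],None,fx=5,fy=5,interpolation=cv2.INTER_CUBIC))
ax=np.array([.569,.378]);u=np.array([np.cos(np.radians(-176)),np.sin(np.radians(-176))])
go([*(ax+.115*u),.2904],94)
E
```

```text
clock: 18.0
ee_pos: [0.4094, 0.3661, 0.2905]
orientation: [-0.483, -0.516, 0.519, 0.481]
force: [0.3, 0.6, -1.8]
finger_gap: 0.506
t 18.00 pos [0.4094 0.3661 0.2905] head 94.04 ydir [-0.001 -0.004 -1.   ] F [ 0.32  0.58 -1.83] T [0.05 0.01 0.01] gap 43.2 j [ 0.57  0.17  1.62 -0.    1.36 -1.07]
shift mm [  0.7  -0.  -45.1] turn [-0.08  0.03 -0.24]
```

View pics/w10.png

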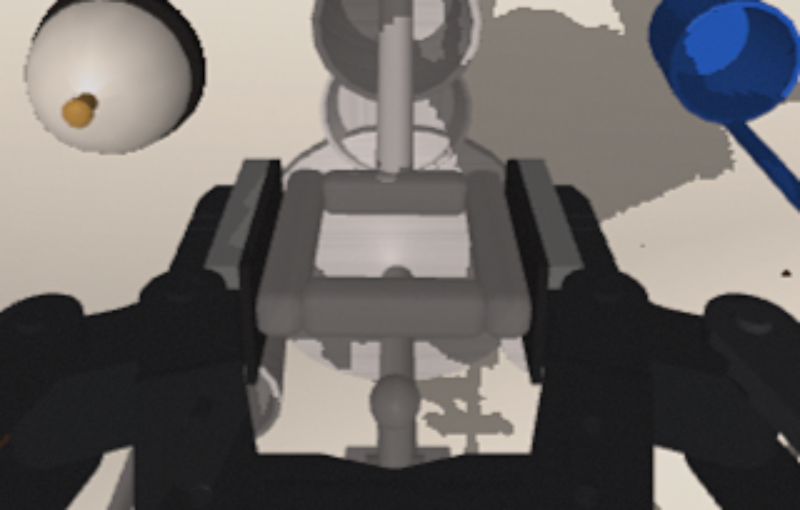

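View pics/d10.png

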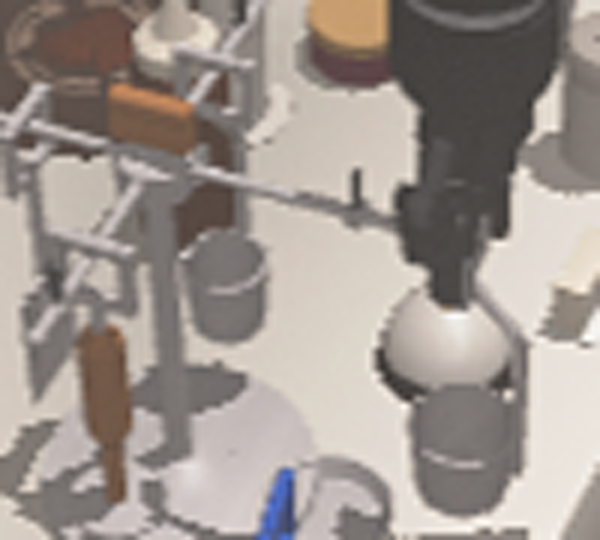

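View pics/s10.png

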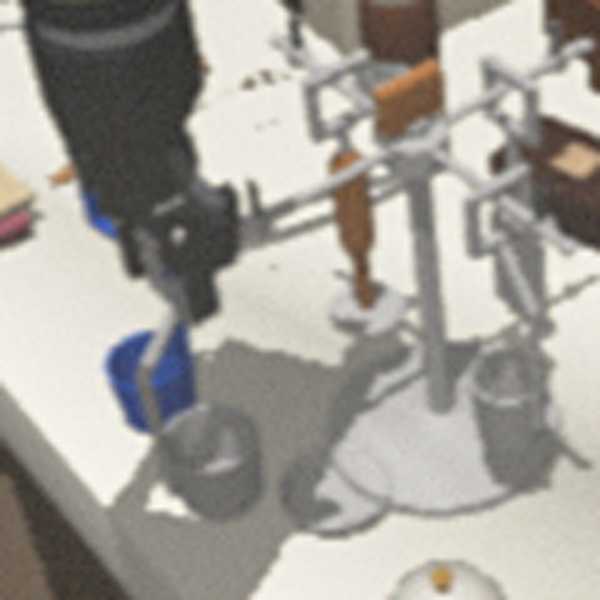

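```bash
python3 -m crank '[[[0,0,0],[0.5,0,-5],40],[[0,0,0],[0.5,0,-11],40],[[0,0,0],[0.5,0,-17],40],[[0,0,0],[0.5,0,-23],40],[[0,0,0],[0.5,0,-29],40],[[0,0,0],[0.5,0,-35],40],[[0,0,0],[0.5,0,-40],40],[[0,0,0],[0.5,0,-44],40],[[0,0,0],[0.5,0,-45],40],[[0,0,0],[0.5,0,-45],40]]'
python3 - <<'E'
from h import *
st()
import cv2
c=wcam();S=env.read_camera("scene");D=env.read_camera("side")
cv2.imwrite("pics/w11.png",cv2.resize(c["img"][180:,100:420,::-1],None,fx=2.5,fy=2.5))
cv2.imwrite("pics/d11.png",cv2.resize(D["img"][180:270,190:290,::-1],None,fx=6,fy=6,interpolation=cv2.INTER_CUBIC))
ax=np.array([.569,.378]);u=np.array([np.cos(np.radians(-176)),np.sin(np.radians(-176))])
go([*(ax+.066*u),.2904],94)
E
```

```text
clock: 19.4
ee_pos: [0.4542, 0.3698, 0.2904]
orientation: [-0.483, -0.516, 0.519, 0.481]
force: [-0.3, 0.4, -1.1]
finger_gap: 0.508
t 19.40 pos [0.4542 0.3698 0.2904] head 94.03 ydir [-0.001 -0.004 -1.   ] F [-0.31  0.44 -1.13] T [-0.03  0.03 -0.01] gap 43.4 j [ 0.54  0.24  1.53 -0.    1.38 -1.1 ]
shift mm [  0.2  -0.1 -49.2] turn [-0.09  0.04 -0.24]
```

View pics/w11.png

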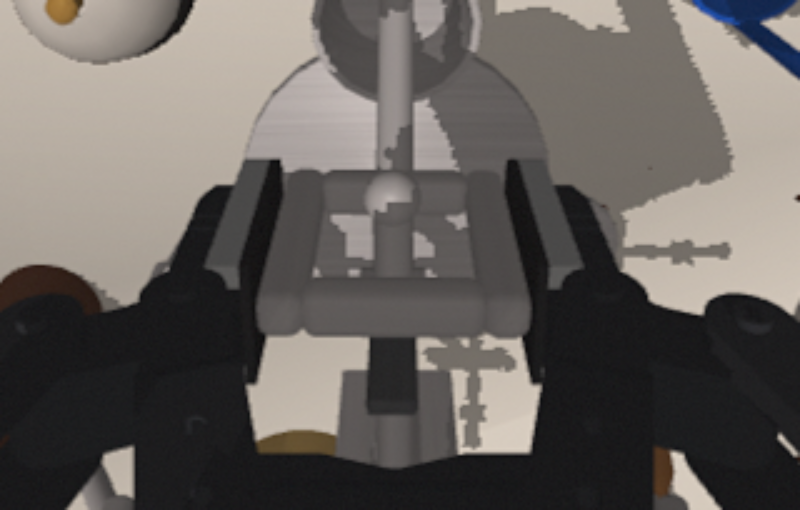

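View pics/d11.png

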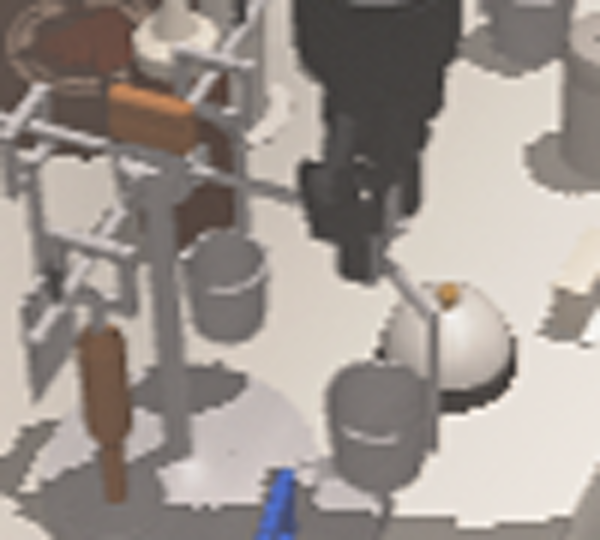

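```bash
python3 -m crank '[[[0,0,0],[0,0,-6],40],[[0,0,0],[0,0,-12],40],[[0,0,0],[0,0,-18],40],[[0,0,0],[0,0,-24],40],[[0,0,0],[0,0,-30],40],[[0,0,0],[0,0,-36],40],[[0,0,0],[0,0,-42],40],[[0,0,0],[0,0,-47],40],[[0,0,0],[0,0,-49],40],[[0,0,0],[0,0,-49],40]]'
python3 - <<'E'
from h import *
env.read_camera("side")
st()
import cv2
c=wcam();S=env.read_camera("scene");D=env.read_camera("side")
cv2.imwrite("pics/w12.png",cv2.resize(c["img"][180:,100:420,::-1],None,fx=2.5,fy=2.5))
cv2.imwrite("pics/d12.png",cv2.resize(D["img"][180:270,190:290,::-1],None,fx=6,fy=6,interpolation=cv2.INTER_CUBIC))
cv2.imwrite("pics/s12.png",cv2.resize(S["img"][100:220,130:250,::-1],None,fx=5,fy=5,interpolation=cv2.INTER_CUBIC))
E
```

```text
clock: 20.8
ee_pos: [0.503, 0.3732, 0.2902]
orientation: [-0.483, -0.516, 0.519, 0.481]
force: [0.4, 0.1, -2.0]
finger_gap: 0.509
t 20.85 pos [0.5029 0.3732 0.2902] head 94.04 ydir [-0.002 -0.004 -1.   ] F [-0.02  0.21 -1.71] T [0.02 0.   0.04] gap 43.1 j [ 0.5   0.33  1.42 -0.    1.4  -1.14]
```

View pics/w12.png

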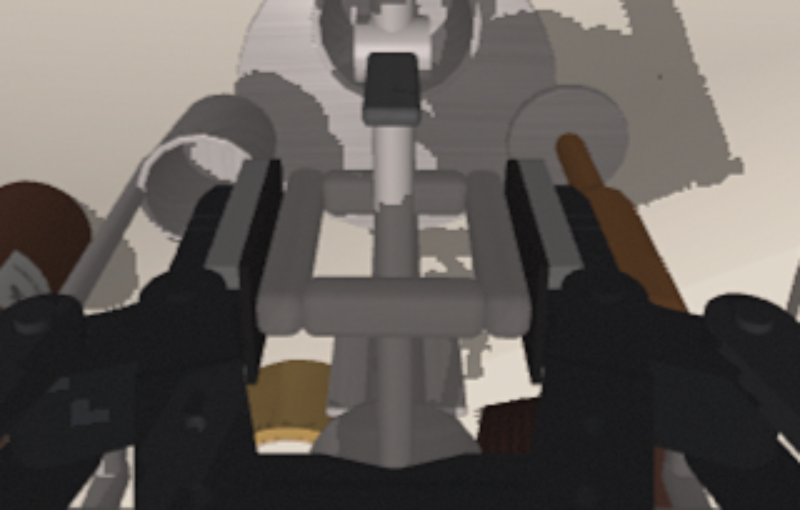

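View pics/d12.png

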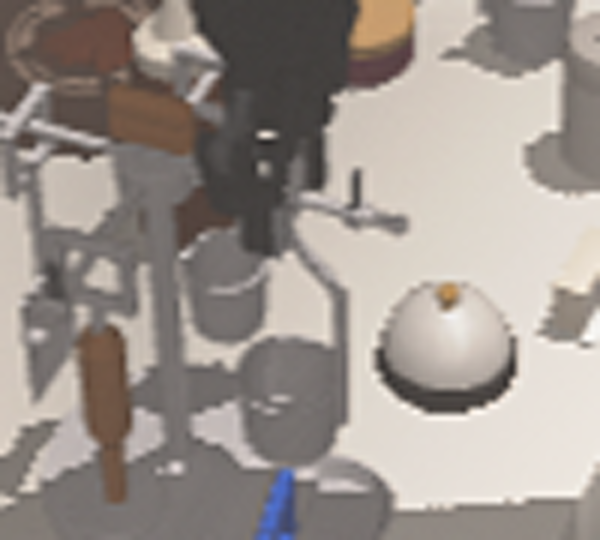

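View pics/s12.png

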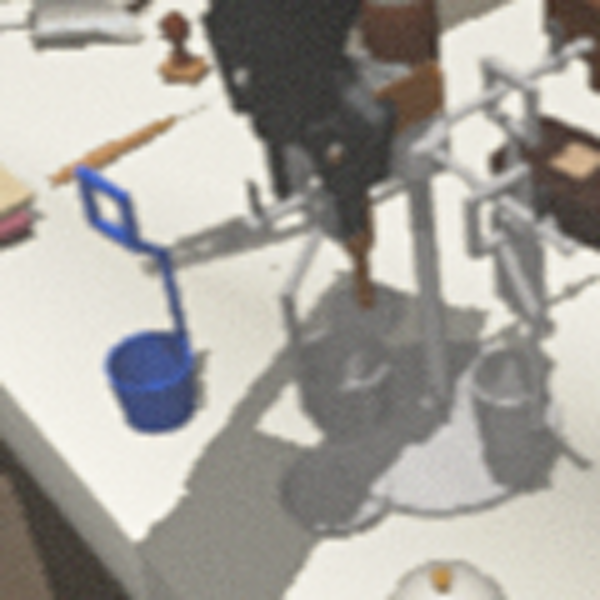

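```bash
python3 -m crank '[[[0,0,0],[0,0,1],40],[[0,0,0],[0,2,3],40],[[0,0,0],[0,4,3.5],40],[[0,0,0],[0,6,3.5],40],[[0,0,0],[0,8,3.5],40],[[0,0,0],[0,8.5,3.5],40],[[0,0,0],[0,8.5,3.5],40],[[0,0,0],[0,8.5,3.5],40],[[0,0,0],[0,8.5,3.5],40],[[0,0,0],[0,8.5,3.5],40]]'
python3 - <<'E'
from h import *
st()
import cv2
c=wcam();D=env.read_camera("side")
cv2.imwrite("pics/w13.png",cv2.resize(c["img"][180:,100:420,::-1],None,fx=2.5,fy=2.5))
E
```

```text
clock: 22.25
ee_pos: [0.4992, 0.373, 0.2818]
orientation: [-0.483, -0.516, 0.519, 0.481]
force: [-0.7, 0.6, -0.9]
finger_gap: 0.504
t 22.25 pos [0.4992 0.373  0.2818] head 94.05 ydir [-0.001 -0.004 -1.   ] F [-0.73  0.64 -0.9 ] T [-0.   -0.   -0.01] gap 43.1 j [ 0.5   0.33  1.44 -0.    1.38 -1.14]
```

View pics/w13.png

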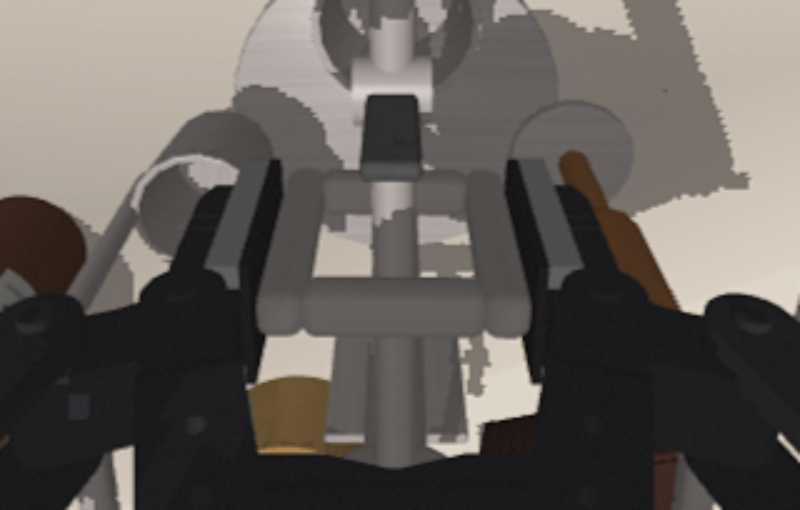

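```bash
python3 -m crank '[[[0,0,0],[0,0.7,0],40],[[0,0,0],[0,0.7,0],43],[[0,0,0],[0,0.7,0],45],[[0,0,0],[0,0.7,0],47],[[0,0,0],[0,0.7,0],50],[[0,0,0],[0,0.7,0],54],[[0,0,0],[0,0.7,0],58],[[0,0,0],[0,0.7,0],62],[[0,0,0],[0,0.7,0],64],[[0,0,0],[0,0.7,0],64]]'
python3 - <<'E'
from h import *
st()
import cv2
c=wcam();D=env.read_camera("side")
cv2.imwrite("pics/w14.png",cv2.resize(c["img"][180:,100:420,::-1],None,fx=2.5,fy=2.5))
E
```

```text
clock: 23.6
ee_pos: [0.4993, 0.373, 0.2812]
orientation: [-0.483, -0.516, 0.519, 0.481]
force: [0.3, -0.5, 0.1]
finger_gap: 0.748
t 23.60 pos [0.4993 0.373  0.2812] head 94.05 ydir [-0.001 -0.004 -1.   ] F [ 0.26 -0.5   0.1 ] T [ 0.02 -0.05 -0.01] gap 63.9 j [ 0.5   0.33  1.44 -0.    1.38 -1.14]
```

View pics/w14.png

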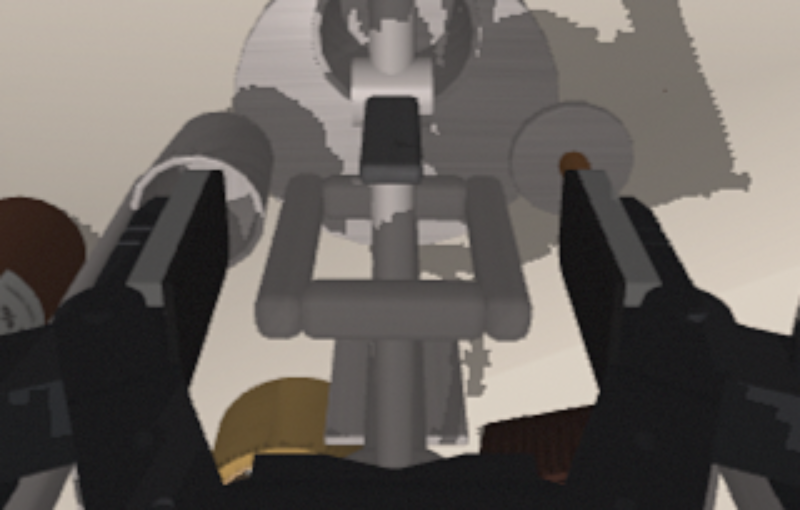

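```bash
python3 -m crank '[[[0,0,0],[0,-6,0],64],[[0,0,0],[0,-16,0],64],[[0,0,0],[0,-32,0],64],[[0,0,0],[0,-55,0],64],[[0,0,0],[0,-85,0],64],[[0,0,0],[0,-115,0],64],[[0,0,0],[0,-135,30],64],[[0,0,0],[0,-140,60],64],[[0,0,0],[0,-140,80],64],[[0,0,0],[0,-140,80],64]]'
python3 - <<'E'
from h import *
for i in range(4): env.read_camera("side")
st()
import cv2
c=wcam();S=env.read_camera("scene");D=env.read_camera("side")
cv2.imwrite("pics/w15.png",cv2.resize(c["img"][:,:,::-1],None,fx=1.5,fy=1.5))
cv2.imwrite("pics/d15.png",cv2.resize(D["img"][150:320,150:330,::-1],None,fx=3.5,fy=3.5,interpolation=cv2.INTER_CUBIC))
cv2.imwrite("pics/s15.png",cv2.resize(S["img"][80:300,110:370,::-1],None,fx=3,fy=2.7,interpolation=cv2.INTER_CUBIC))
E
```

```text
clock: 24.95
ee_pos: [0.4188, 0.3681, 0.4233]
orientation: [-0.483, -0.517, 0.518, 0.481]
force: [-0.0, 0.4, 0.1]
finger_gap: 0.753
t 25.15 pos [0.4204 0.3679 0.4215] head 94.02 ydir [-0.001 -0.004 -1.   ] F [ 0.47 -0.93 -0.18] T [ 0.04 -0.01 -0.02] gap 64.2 j [ 0.57  0.11  1.41 -0.    1.62 -1.08]
```

View pics/w15.png

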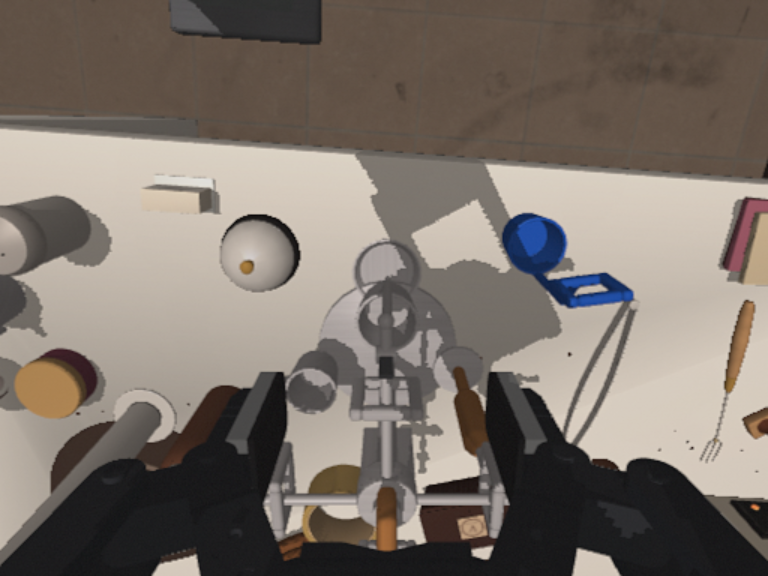

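View pics/d15.png

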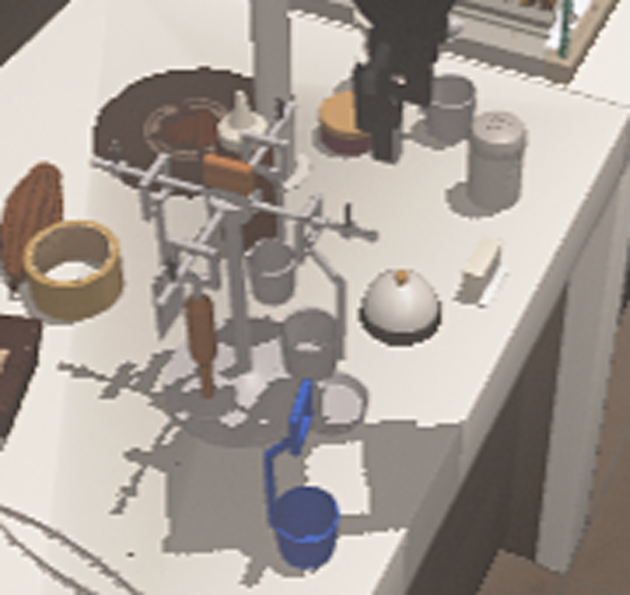

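View pics/s15.png

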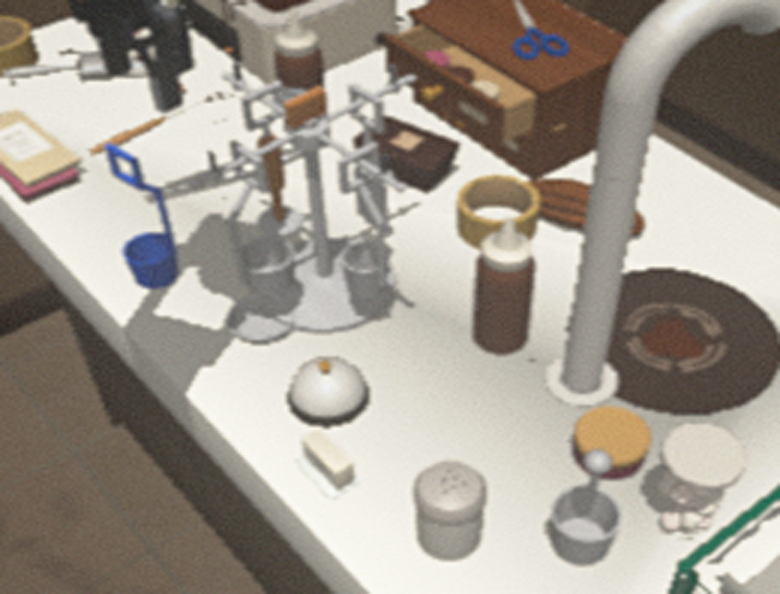

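```bash
python3 -c "
from rig import env
print(env.close_job())"
```

```text
the job is handed in; nothing more can be done
None
```

The ladle with the square eye now hangs upright on the free hook, over the drip dish, with the gate shut behind it. I handed the job in at about 25 s of the 72 s allowed.

- **Carousel:** I turned the head by its wing knob about 190° clockwise. A closer look put the hook about 2° off the dish, so I gripped the wing again and corrected it before touching the ladle.
- **Ladle:** I gripped the eye across its width, with the fingers closing to about 43 mm. I pushed it along the hook past the gate to about 66 mm from the turning axis. Then I drew it back to about 70 mm, lowered it 8.5 mm onto the bar, let go and moved the arm away.
- **Last checks:** In the final pictures the gate stands up outside the eye. The hook lines up with the dish centre to within about a pixel. The measure, shaker, blue ladle and the other things in view look untouched. The arm is clear of everything, and the largest force I read was about 16 N, while gripping the wing.
- **Disagreements:** My first estimates of the dish direction differed by about 2°, and early wrist pictures were off because the arm was still settling. I did not measure the final head angle beyond checking it in the pictures.

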